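# Index the specimen table one hole on

### The arm

A 7-joint arm with a two-finger parallel gripper is mounted at the origin on the work surface. World frame = base frame: x ahead of the robot, y to its left, z up, the work surface at z = 0. Lengths are in m, angles in degrees, forces in N, time in s.
With the tool pointing down it reaches from about 0.425 to 0.925 m from the base axis. Payload 6.8 kg.
Tool frame: the origin (TCP) lies between the finger pads; the fingertips stand 25 mm ahead of it and the grasp point (between the pads) lies 6 mm ahead of it; z points along the fingers, y is the line along which they close (so a half turn about z gives the same grasp; the last joint's range is limited). The gripper opens to 85 mm and grips with 20 to 120 N. Pads are 22 mm wide; open, the fingers measure 114 mm over their backs; the gripper's body (76 mm by 85 mm) begins 54 mm behind the grasp point. The pads swing forward as they close: fully open they stand 13 mm farther back than shut.
Start: joints at [-6.194, 27.33, 1.283, 89.118, -0.659, 63.558, -4.761], TCP at [0.675, 0, 0.256] pointing down, gripper open.
Joint ranges: [-169.35, 169.35], [-19.33, 120.38], [-80.79, 83.38], [13.8, 139.57], [-78.32, 258.32], [9.67, 109.79], [-169.56, 169.56]. Speed limits (degrees/s): [136.94, 136.94, 180, 180, 180, 180, 180].

### API

Orientations are given as [roll, pitch, yaw] about the fixed x, y, z axes, in that order (R = Rz(yaw) Ry(pitch) Rx(roll)).
In Python, from station import env gives the robot as it stands. The module is installed in compiled form; this text tells all that it offers.
- The arm moves only by the shell command python3 -m crank 'ROWS' [FORCE]. ROWS is JSON, a list of rows, each a list of 7 numbers: the turn, a rotation vector about the tool's x, y, z in rad, then the shift along the tool's x, y, z in m, then the opening, from 0 (shut) to 1 (fully open). In form: [[wx, wy, wz, tx, ty, tz, gripper], ...]. A call has 1 to 5 rows; each row is the pose to reach, as a shift and turn from the pose commanded when the call began, along the tool's axes at that moment; what a row does not reach only later rows make up. A row lasts 1/12 s, in which the tool goes at most 41.7 mm and 7.16 degrees, less where a joint would pass 70% of its speed; a pose out of reach is approached as far as the arm can. A call with a gripper value outside its range is refused whole. The fingers move at their own pace and stop on an object; FORCE is the grip in N (left out, the last holds). Time passes only in rows, so rows that repeat a pose let the fingers close. It gives the time, the measured TCP pose, the force, the opening and the grip force at its end, in the units of the state.
- env.sense(): the state, without advancing time (a new reading comes with each control period).
- env.get_image(name): name is "scene" or "side" or "wrist"; returns a dict with "pixels" (384x512x3 uint8, blue, green, red), "vertical_fov" (degrees; the focal length in pixels is half the picture's height over the tangent of half this angle, whatever the lens; pixels are square), "cx", "cy" (the principal point, pixels), "dist_coeffs" ([k1, k2, p1, p2, k3] as OpenCV has them; the pictures are not rectified), "R" (3x3) and "t" (3): a world point X has camera coordinates R X + t. Camera axes: x right, y down, z forward; pixel columns grow to the right and rows downward; lengths in m; the calibration is good to about 2 mm. A picture is of the moment at which its call begins. There is no depth.
- env.sign_off(): hands the job in; it is judged then, once.
Trained networks look in the newest picture that a camera, given by its name, has taken for a name from the list of things; names that differ only in an ending like _2 or _b are one class to them, and where a whole thing is asked for, a point or a joint stands for the part that bears it (a point fixed in the world has none). Each returns a list of dicts, best first, with "score" (0 to 1); they miss things now and then, are a little off and sometimes report something else, mostly with a low value. They report only what shows in the picture. A call takes as long as a camera call.
- env.regions_of(camera, query): "region" (384x512 bool, what is visible of it) and "box" ([left, top, right, bottom] in pixels, round what is visible of it).
The state is a dict: "time": time; "qpos": joint angles; "joint_vel": joint speeds; "joint_efforts": joint torques, N m; "eef_pos": TCP position; "eef_rot": TCP orientation; "ft_force": force on the tool from outside, world axes, zero at the start; "ft_torque": the same for the moment, N m; "opening": opening from 0.0 (shut) to 1.0 (fully open); "gripper_force": force on a finger pad.
Only numpy, scipy, OpenCV 4.12 (cv2) and the standard library are available. Lean on these libraries where they do the work, as an engineer would, in place of code of your own. Each camera call takes 0.05 s, during which the arm holds its last target. There are 200 camera calls.

### The job

Bring the next specimen under the optical head: push the dished knob of the index plunger down and, keeping it down, turn the specimen table anticlockwise (seen from above) to the very next hole. There let the plunger spring fully up into the hole, so that the table is locked, and take the hand away. Do not touch the specimens standing on the table, and leave the things around it where they are.

Things in the scene. Friction and masses are not known exactly. Their poses are not given: they have to be found in the camera images.
- turntable (a joint): turning angle of the specimen table, rad: 0 at the start (plunger in its present hole), growing anticlockwise seen from above; holes are 0.785 rad (45 degrees) apart, so the next one is at +0.785. It turns with slight friction (about 1 N at the knob) and stays where it is left; locked, it has about 0.02 rad of play either way
- plunger (a joint): how far the plunger is pressed down, m: 0 fully up (locked in a hole), 0.012 at its lower stop. A spring lifts it with about 5 N at the top, 9 N at the bottom. Pressed past 0.0095 it is clear of the index plate and the table is free; released between holes it stays at about 0.0095, slides under the plate, and springs up once within about 0.02 rad of a hole
- knob_face (a point): centre of the floor of the black dished knob on top of the plunger; moves with knob and table. The knob is a flat round dish, 60 mm across, 140 mm from the table's axis, its floor 96 mm above the bench when up; a rim of 26 mm inner radius stands 8 mm above the floor, so shut fingertips fit in and can push it sideways while pressing down
- table_axis (a point): point on the vertical turning axis of the specimen table, at its top face, 68 mm above the bench; its x axis points to the plunger, z up. The table is an aluminium disc, 196 mm across, with eight brass-collared seats, an 8 mm high hub (24 mm across) in the middle and a lug on its rim that carries the plunger
- stage: fixed grey foot of the stage with a steel index plate (252 mm across, 44 to 54 mm high) with 8 notches, the holes, in its rim; origin under the turning axis, at bench level; -x looks roughly to the robot. The plunger starts at 157.5 and ends at 202.5 degrees about z from +x. On the +x side, 155 mm out, is a 14 mm post, 180 mm high, with an arm to the optical head
- optical_head (a point): centre of the lower end of the fixed black optical head, 32 mm across, 125 to 185 mm above the bench, over the seat opposite the plunger, 65 mm from the axis
- brass_specimen_center (a point): brass cylinder, 25 mm across, 30 mm high, standing loose in a seat on the turning table (65 mm from the axis, collar of 15 mm inner radius and 4 mm height); it rides round with the table and must not be touched. The point is its centre, half-way up
- steel_specimen_center (a point): steel cylinder, 25 mm across, 40 mm high, standing loose in a seat on the turning table (65 mm from the axis, collar of 15 mm inner radius and 4 mm height); it rides round with the table and must not be touched. The point is its centre, half-way up
- crucible_center (a point): white ceramic crucible, 27 mm across at the top, 32 mm high, standing loose in a seat on the turning table (65 mm from the axis, collar of 15 mm inner radius and 4 mm height); it rides round with the table and must not be touched. The point is its centre, half-way up
- jar_center (a point): bystander: amber glass jar, 56 mm across, 85 mm high, standing on the bench; the point is its centre
- spool_center (a point): bystander: copper wire spool, 60 mm across, 45 mm high, standing on the bench; the point is its centre
- screwdriver_mid (a point): bystander: red-handled screwdriver, 200 mm long, 26 mm thick, lying on the bench; the point is half-way along it

How it is judged:
By the outcome, as a careful person would: the job done as asked, in the order asked, and still so for the second after the job is handed in, with the robot touching nothing.
It also fails if it takes over 38 s, if anything falls off the work surface, if the arm or the gripper's body presses on something with over 40 N, if the wrist force passes 120 N, or if a joint passes its speed limit or range.

## Working session

There is one attempt and no reset: what is moved stays moved. The work goes in short steps, Python scripts to look and compute and a shell command to move; the robot and the scene stay as the last step left them, time stands still between calls to the robot, and variables do not carry over. Pictures are saved under pics/ and viewed, at most 10 in all, crops included, and the job is handed in when it is done.

```bash
mkdir -p pics
cat > h.py <<'E'
import numpy as np, cv2
from station import env
def K(im):
    f=192/np.tan(np.radians(im["vertical_fov"]/2)); return np.array([[f,0,im["cx"]],[0,f,im["cy"]],[0,0,1.]])
def ray(im,uv):
    p=cv2.undistortPoints(np.array([[uv]],float),K(im),np.array(im["dist_coeffs"],float))[0,0]
    R=np.array(im["R"]);return -R.T@np.array(im["t"]),R.T@np.array([p[0],p[1],1])
def onz(im,uv,z):
    c,d=ray(im,uv);return c+d*(z-c[2])/d[2]
def proj(im,X):
    R=np.array(im["R"]);return cv2.projectPoints(np.array(X,float).reshape(-1,3),cv2.Rodrigues(R)[0],np.array(im["t"],float),K(im),np.array(im["dist_coeffs"],float))[0].reshape(-1,2)
E
python3 - <<'E'
from h import *
s=env.sense();print(s["time"],s["eef_pos"],s["eef_rot"],s["opening"])
for c in ["scene","side","wrist"]:
    im=env.get_image(c);cv2.imwrite(f"pics/{c}0.png",im["pixels"])
    for q,z in [("knob_face",.1),("table_axis",.068),("stage",.05),("optical_head",.155),("jar_center",.04),("spool_center",.02),("screwdriver_mid",.01),("brass_specimen_center",.085),("steel_specimen_center",.09),("crucible_center",.085)]:
        for r in env.regions_of(c,q)[:1]:
            m=np.argwhere(r["region"]).mean(0)[::-1]
            print(c,q,round(r["score"],2),np.round(r["box"]),m.round(1),onz(im,m,z).round(3))
E
python3 -c "
import cv2,numpy as np
a=[cv2.imread(f'pics/{c}0.png') for c in ['scene','side','wrist']]
cv2.imwrite('pics/a.png',cv2.resize(np.vstack([np.hstack(a[:2]),np.hstack([a[2],a[2]*0])]),(800,600)))"
```

```text
0.0 [ 6.74457156e-01 -2.08427023e-05  2.55322598e-01] [-1.79895403e+02  7.25997360e-03  9.00019747e+01] 1.0029220625804638
scene knob_face 0.81 [196. 158. 215. 176.] [206.  166.6] [0.486 0.095 0.1  ]
scene table_axis 0.79 [169. 158. 244. 230.] [202.2 203.4] [ 0.557 -0.012  0.068]
scene stage 0.55 [159. 159. 257. 267.] [208.8 214.1] [ 0.584 -0.021  0.05 ]
scene optical_head 0.71 [163. 158. 259. 268.] [208.7 213.9] [ 0.67  -0.118  0.155]
scene jar_center 0.68 [266. 175. 290. 207.] [276.4 189.2] [0.666 0.183 0.04 ]
scene spool_center 0.74 [114. 220. 142. 251.] [128.2 236.3] [ 0.444 -0.175  0.02 ]
scene screwdriver_mid 0.59 [262. 180. 294. 191.] [271.1 185.8] [0.623 0.225 0.01 ]
scene brass_specimen_center 0.56 [223. 185. 236. 200.] [230.  192.4] [0.603 0.048 0.085]
scene steel_specimen_center 0.74 [213. 206. 222. 223.] [216.7 212.5] [ 0.629 -0.042  0.09 ]
scene crucible_center 0.43 [190. 208. 205. 223.] [196.4 214.7] [ 0.589 -0.072  0.085]
side knob_face 0.58 [289. 187. 314. 205.] [300.4 197.7] [0.484 0.103 0.1  ]
side table_axis 0.66 [248. 170. 309. 218.] [283.3 189.7] [0.55  0.022 0.0
[... 688 characters left out ...]
 [129.5 148. ] [0.552 0.025 0.068]
wrist stage 0.8 [  2.  31. 313. 323.] [155.5 162.4] [0.571 0.006 0.05 ]
wrist optical_head 0.56 [  0.  31. 312. 322.] [155.3 162.5] [0.605 0.028 0.155]
wrist jar_center 0.83 [223.   0. 272.  22.] [247.9   7.8] [0.669 0.156 0.04 ]
wrist spool_center 0.73 [ 52. 264. 110. 310.] [ 81.1 285.5] [ 0.442 -0.167  0.02 ]
wrist screwdriver_mid 0.65 [192. 194. 220. 232.] [209.1 211.4] [ 0.619 -0.064  0.01 ]
wrist brass_specimen_center 0.59 [158. 110. 191. 140.] [174.3 125.5] [0.602 0.048 0.085]
wrist steel_specimen_center 0.91 [192. 196. 222. 232.] [209.2 211.5] [ 0.631 -0.034  0.09 ]
wrist crucible_center 0.89 [155. 229. 182. 258.] [168.1 241.3] [ 0.587 -0.068  0.085]
```

View pics/a.png

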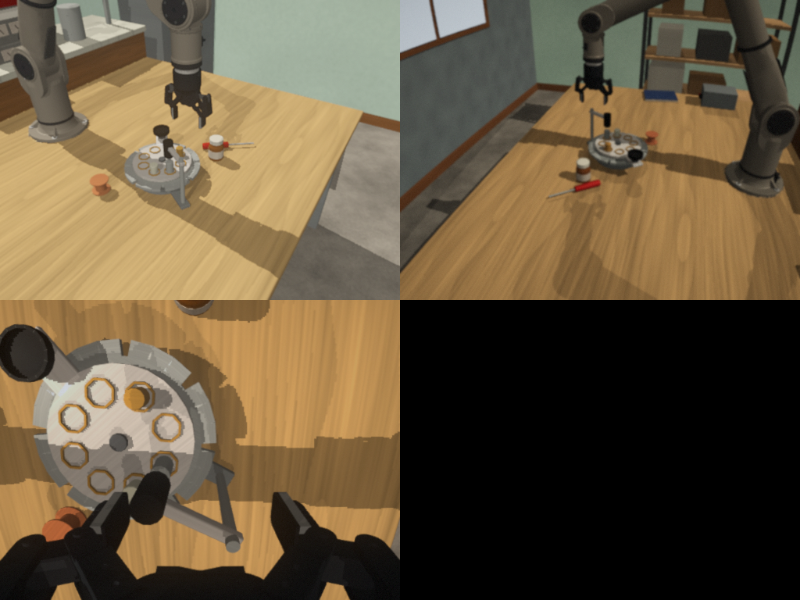

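The wrist view shows the knob at about (32,68), the hub at about (152,182), the optical head at about (190,250) and the post at about (298,313). Next I fit the hub and knob precisely.

Run:
```python
from h import *
im=env.get_image("wrist");cv2.imwrite("pics/w1.png",cv2.resize(im["pixels"][20:330,0:340],None,fx=2.2,fy=1.9) if 0 else cv2.resize(im["pixels"][20:290,0:340],None,fx=2.2,fy=2.2))
print("hub",onz(im,(152,182),.076))
r=env.regions_of("wrist","knob_face")[0]
cs=max(cv2.findContours(r["region"].astype(np.uint8),0,1)[0],key=len)
print(r["box"],[onz(im,(x,r["box"][1]/2+r["box"][3]/2),.104).round(3) for x in (r["box"][0],r["box"][2])])
for n in ("scene","side"):
    i=env.get_image(n);k=env.regions_of(n,"knob_face")[0];b=k["box"];print(n,onz(i,((b[0]+b[2])/2,(b[1]+b[3])/2),.097).round(3), onz(i,((b[0]+b[2])/2,b[1]+4),.104).round(3))
```

```text
hub [ 0.57393139 -0.00793719  0.076     ]
[0.0, 32.2, 72.1, 102.6] [array([0.459, 0.101, 0.104]), array([0.525, 0.098, 0.104])]
scene [0.483 0.098 0.097] [0.469 0.117 0.104]
side [0.482 0.09  0.097] [0.483 0.09  0.104]
```

View pics/w1.png

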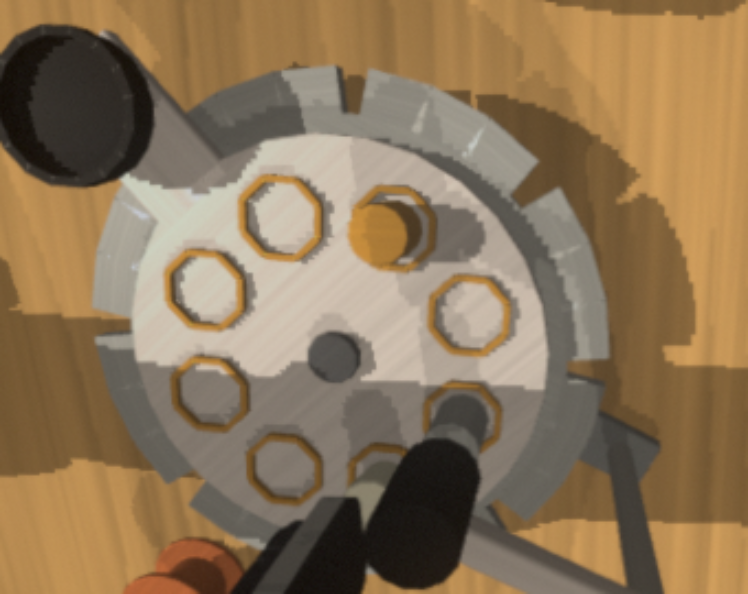

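Run:
```python
from h import *
im=env.get_image("wrist")
h=onz(im,(151.4,182.3),.076)[:2]
k=onz(im,(31,68.6),.104)[:2]
print("hub",h,"knob",k,np.hypot(*(k-h)),np.degrees(np.arctan2(*(k-h)[::-1])))
A=[]
for u,v in [(350,92),(527,185),(580,371),(104,334),(182,495)]:
    p=onz(im,(u/2.2,v/2.2+20),.054)[:2]-h; a=np.degrees(np.arctan2(p[1],p[0]));A.append(a);print(np.hypot(*p).round(4),a.round(1),((a)%45).round(1))
for u,v in [(282,217),(205,289),(211,393),(285,468),(395,228),(470,315)]:
    p=onz(im,(u/2.2,v/2.2+20),.071)[:2]-h; a=np.degrees(np.arctan2(p[1],p[0]));print('seat',np.hypot(*p).round(4),((a)%45).round(1))
for a in (130,152.5,175):
    print(a,h+.14*np.array([np.cos(np.radians(a)),np.sin(np.radians(a))]))
```

```text
hub [ 0.57329969 -0.0082436 ] knob [0.48803225 0.09877852] 0.13683665787819968 128.54528779685555
0.1142 84.8 39.8
0.114 40.2 40.2
0.1121 -6.8 38.2
0.1217 177.2 42.2
0.1256 -139.9 40.1
seat 0.0643 16.7
seat 0.065 17.1
seat 0.0647 16.9
seat 0.0648 16.4
seat 0.0642 16.4
seat 0.0643 16.2
130 [0.48330943 0.09900262]
152.5 [0.44911818 0.05640121]
175 [0.43383244 0.0039582 ]
```

```bash
python3 -m crank '[[0,0,0,0.025,-0.045,0,0],[0,0,0,0.05,-0.085,0,0],[0,0,0,0.07,-0.125,0,0],[0,0,0,0.09,-0.155,0,0],[0,0,0,0.099,-0.1885,0,0]]' 20; python3 -m crank '[[0,0,0,0,0,0.03,0],[0,0,0,0,0,0.06,0],[0,0,0,0,0,0.09,0],[0,0,0,0,0,0.105,0],[0,0,0,0,0,0.105,0]]'
python3 - <<'E'
from h import *
s=env.sense();print(s["time"],s["eef_pos"],s["eef_rot"],s["opening"],s["ft_force"],s["qpos"])
a=[]
for n in ("scene","side","wrist"):
    i=env.get_image(n)
    b=(110,90) 
    if n=="wrist": a.append(cv2.resize(i["pixels"],(520,390)))
    else:
        c=proj(i,[.486,.099,.12])[0].astype(int);print(n,c,proj(i,[[.486,.099,.104]]));a.append(cv2.resize(i["pixels"][c[1]-32:c[1]+33,c[0]-43:c[0]+44],(260,195),interpolation=2))
cv2.imwrite("pics/b.png",np.hstack([np.vstack(a[:2]),a[2]]))
E
```

```text
time: 2.42
eef_pos: [0.4901, 0.0994, 0.2564]
eef_rot: [179.9, -0.1, 90.1]
ft_force: [-0.5, 1.1, 0.8]
opening: 0.303
gripper_force: 0.0
time: 2.83
eef_pos: [0.4892, 0.0967, 0.1484]
eef_rot: [-179.7, 0.1, 90.0]
ft_force: [-0.8, -0.4, 0.4]
opening: -0.001
gripper_force: 0.0
2.8333 [0.48920262 0.09667527 0.14836368] [-1.79674068e+02  1.00042168e-01  9.00183513e+01] -0.0014023951977570333 [-0.7716124  -0.35814057  0.4114911 ] [-16.03272868  19.19037539  -2.76086458 118.25078129   1.31843559
  42.927913   -19.59314916]
scene [206 159] [[206.8639465  164.76197337]]
side [300 191] [[299.90655682 195.70181301]]
```

View pics/b.png

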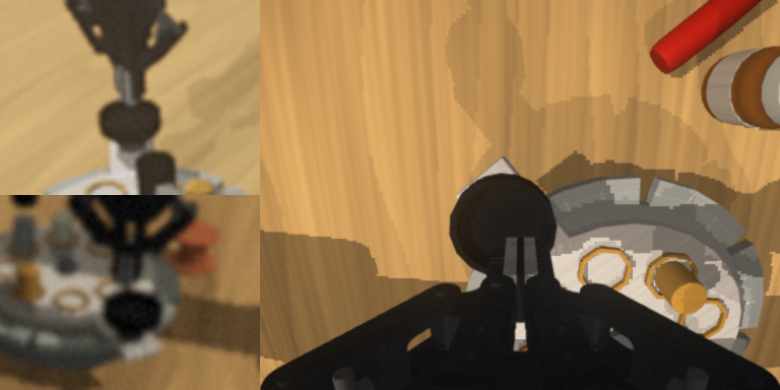

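Fingers are centred at column ~257, just above the knob; the knob rim is centred near (239,221). I refine the knob position from this close view.

Run:
```python
from h import *
im=env.get_image("wrist");r=env.regions_of("wrist","knob_face")[0];print(r["score"],r["box"])
print("rim",onz(im,(239.3,220.6),.104), [onz(im,(x,221),.104)[:2].round(4) for x in (187,291)],"top/bot",[onz(im,(239,y),.104)[:2].round(4) for y in (169,271)])
s=env.sense();p=np.array(s["eef_pos"]);print(p,"tip px",proj(im,p-[0,0,.025]),proj(im,[.486,.099,.104]))
```

```text
0.96 [184.2, 171.3, 288.9, 272.0]
rim [0.48448107 0.10352044 0.104     ] [array([0.4548, 0.1032]), array([0.5137, 0.1032])] top/bot [array([0.4848, 0.1334]), array([0.4837, 0.071 ])]
[0.49264452 0.09752524 0.15277769] tip px [[253.52622878 250.03299461]] [[242.100483   227.95759619]]
```

Run:
```python
from h import *
P=[];T=[];Q=[]
for _ in range(8):
    im=env.get_image("wrist");s=env.sense();P.append(s["eef_pos"]);r=env.regions_of("wrist","knob_face")[0]["box"];Q.append(onz(im,((r[0]+r[2])/2,(r[1]+r[3])/2),.1))
P=np.array(P);print(P.round(4),P.mean(0),im["cx"],im["cy"]);print(np.mean(Q,0),np.std(Q,0))
R=np.array(im["R"]);c=-R.T@im["t"];print("cam-tool",c-P.mean(0),s["time"])
```

```text
[[0.4925 0.0975 0.1527]
 [0.4922 0.0974 0.1524]
 [0.4919 0.0973 0.1519]
 [0.4916 0.0973 0.1516]
 [0.4915 0.0973 0.1514]
 [0.4915 0.0973 0.1513]
 [0.4915 0.0972 0.1513]
 [0.4915 0.0972 0.1513]] [0.49176876 0.09731142 0.15173999] 256.0089307294975 190.70178602852684
[0.48356741 0.10197168 0.1       ] [5.82013198e-04 5.89095331e-04 1.38777878e-17]
cam-tool [0.00126819 0.07433896 0.11574614] 3.8333
```

```bash
python3 -m crank '[[0,0,0,0.005,-0.0075,0,0],[0,0,0,0.005,-0.0075,0.01,0],[0,0,0,0.005,-0.0075,0.02,0],[0,0,0,0.005,-0.0075,0.025,0],[0,0,0,0.005,-0.0075,0.025,0]]'
python3 - <<'E'
from h import *
for _ in range(4): im=env.get_image("wrist")
s=env.sense();print(s["time"],s["eef_pos"],s["ft_force"]);r=env.regions_of("wrist","knob_face")[0]["box"];print(r,onz(im,((r[0]+r[2])/2,(r[1]+r[3])/2),.1))
cv2.imwrite("pics/c.png",im["pixels"])
E
```

```text
time: 4.3
eef_pos: [0.4828, 0.1019, 0.1245]
eef_rot: [-179.8, 0.1, 90.0]
ft_force: [-0.1, 0.1, -0.6]
opening: 0.001
gripper_force: 0.0
4.5 [0.48426183 0.10220071 0.12637285] [-0.93226243  0.51748401 -0.25737927]
[188.8, 191.1, 312.7, 284.1] [0.48299236 0.10829396 0.1       ]
```

View pics/c.png

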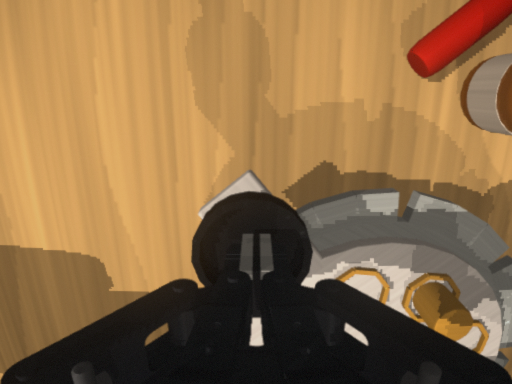

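Fingertips (257,250) sit inside the dish (rim columns 193–312, centre ~252), no contact force. Now I press.

```bash
python3 -m crank '[[0,0,0,0,0,0.006,0],[0,0,0,0,0,0.010,0],[0,0,0,0,0,0.013,0],[0,0,0,0,0,0.016,0],[0,0,0,0,0,0.016,0]]'; python3 -m crank '[[0,0,0,0,0,0,0],[0,0,0,0,0,0,0],[0,0,0,0,0,0,0]]'
```

```text
time: 4.97
eef_pos: [0.4849, 0.1025, 0.1106]
eef_rot: [179.9, -0.0, 90.0]
ft_force: [-0.3, 0.8, 9.9]
opening: -0.001
gripper_force: 4.4
time: 5.22
eef_pos: [0.4849, 0.1024, 0.111]
eef_rot: [179.9, -0.0, 90.0]
ft_force: [-0.5, -0.6, 8.9]
opening: 0.001
gripper_force: 4.3
```

```bash
python3 -m crank '[[0,0,0,0,0,0.0015,0],[0,0,0,0,0,0.0015,0],[0,0,0,0,0,0.0015,0],[0,0,0,0,0,0.0015,0]]'
```

```text
time: 5.55
eef_pos: [0.485, 0.1025, 0.1095]
eef_rot: [179.9, -0.0, 90.0]
ft_force: [-0.9, -1.0, 10.0]
opening: 0.003
gripper_force: 4.6
```

```bash
python3 -m crank '[[0,0,0,-0.0046,-0.0055,0,0],[0,0,0,-0.0088,-0.0100,0,0],[0,0,0,-0.0140,-0.0152,0,0],[0,0,0,-0.0196,-0.0200,0,0],[0,0,0,-0.0196,-0.0200,0,0]]'
python3 - <<'E'
from h import *
im=env.get_image("wrist");cv2.imwrite("pics/d.png",im["pixels"])
s=env.sense();print(s["eef_pos"],s["ft_force"])
r=env.regions_of("wrist","knob_face")[0]["box"];print(r)
for n in ("scene","side"):
    i=env.get_image(n);k=env.regions_of(n,"knob_face")
    if k: b=k[0]["box"];print(n,b,onz(i,((b[0]+b[2])/2,(b[1]+b[3])/2),.087).round(3))
E
```

```text
time: 5.97
eef_pos: [0.4642, 0.0821, 0.1095]
eef_rot: [179.9, -0.0, 90.0]
ft_force: [-1.5, -0.4, 9.1]
opening: 0.0
gripper_force: 4.6
[0.46449822 0.08244881 0.10950907] [-1.71923415 -0.34615162  9.42618926]
[188.7, 193.3, 311.8, 287.1]
scene [186.8, 166.9, 208.1, 180.9] [0.476 0.067 0.087]
side [296.3, 189.9, 319.4, 213.6] [0.461 0.099 0.087]
```

View pics/d.png

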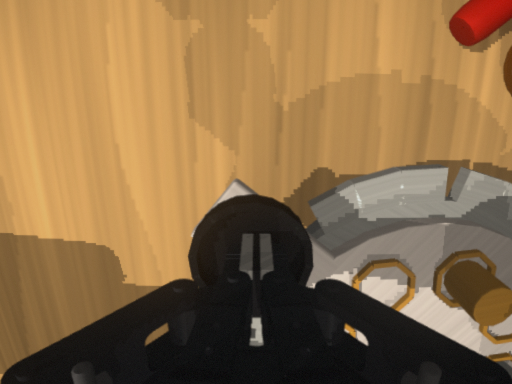

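```bash
python3 -m crank '[[0,0,0,-0.0098,-0.0075,0,0],[0,0,0,-0.0201,-0.0141,0,0],[0,0,0,-0.0310,-0.0198,0,0],[0,0,0,-0.0424,-0.0245,0,0],[0,0,0,-0.0424,-0.0245,0,0]]';  python3 -m crank '[[0,0,0,-0.0050,-0.0016,0,0],[0,0,0,-0.0094,-0.0030,0,0],[0,0,0,-0.0142,-0.0042,0,0],[0,0,0,-0.0189,-0.0054,0,0],[0,0,0,-0.0189,-0.0054,0,0]]'
python3 - <<'E'
from h import *
im=env.get_image("wrist");cv2.imwrite("pics/e.png",im["pixels"])
s=env.sense();print(s["time"],s["eef_pos"],s["ft_force"],s["qpos"])
r=env.regions_of("wrist","knob_face")[0]["box"];print(r)
E
```

```text
time: 6.68
eef_pos: [0.4397, 0.0383, 0.1094]
eef_rot: [179.9, 0.0, 89.9]
ft_force: [-2.0, -1.2, 9.4]
opening: 0.0
gripper_force: 4.6
time: 7.1
eef_pos: [0.435, 0.0208, 0.1095]
eef_rot: [179.9, -0.0, 90.0]
ft_force: [-0.8, -0.9, 8.8]
opening: -0.002
gripper_force: 4.6
7.15 [0.43509153 0.02108473 0.10948733] [-1.05394359 -0.2691394   7.42651945] [ -9.08491853  17.84803127  -2.21465928 127.99331972   1.23579364
  34.04748065 -12.25382247]
[189.2, 191.1, 316.4, 285.8]
```

View pics/e.png

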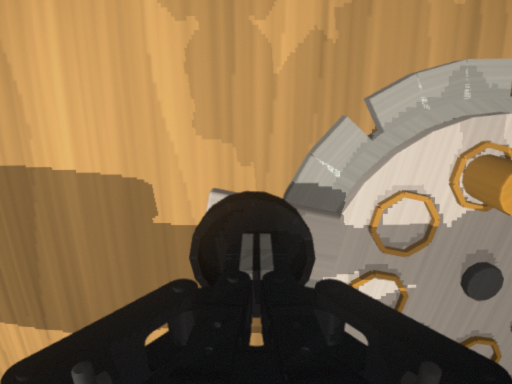

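Run:
```python
from h import *
im=env.get_image("wrist")
h=onz(im,(482,281),.076)[:2];print(h,env.sense()["eef_pos"])
def ang(u,v,z):
    p=onz(im,(u,v),z)[:2]-h;return np.hypot(*p).round(4),np.degrees(np.arctan2(p[1],p[0])).round(1)
print("seat",ang(405,224,.071),"seat2",ang(378,302,.071),"knob",ang(252,253,.093),"brassseat",ang(482,175,.071))
print("notch",ang(373,130,.054),ang(358,110,.054))
```

```text
[ 0.56723834 -0.00527806] [0.43509184 0.02130078 0.1094786 ]
seat (np.float64(0.0603), np.float64(145.4)) seat2 (np.float64(0.0604), np.float64(-164.8)) knob (np.float64(0.1356), np.float64(167.6)) brassseat (np.float64(0.0627), np.float64(100.0))
notch (np.float64(0.106), np.float64(128.8)) (np.float64(0.1201), np.float64(129.1))
```

```bash
python3 -m crank '[[0,0,0,-0.0050,-0.0009,0,0],[0,0,0,-0.0095,-0.0016,0,0],[0,0,0,-0.0141,-0.0023,0,0],[0,0,0,-0.0141,-0.0023,0,0],[0,0,0,-0.0141,-0.0023,0,0]]';python3 - <<'E'
from h import *
for _ in range(3): im=env.get_image("wrist")
s=env.sense();p=s["eef_pos"];print(p,s["ft_force"],np.degrees(np.arctan2(p[1]+.0082,p[0]-.5733)),np.hypot(p[1]+.0082,p[0]-.5733));cv2.imwrite("pics/f.png",im["pixels"])
r=env.regions_of("wrist","knob_face")[0]["box"];print(r)
E
```

```text
time: 7.67
eef_pos: [0.4329, 0.007, 0.1095]
eef_rot: [179.9, -0.0, 90.0]
ft_force: [0.1, -1.2, 9.1]
opening: 0.001
gripper_force: 4.6
[0.43292022 0.00716166 0.10946984] [-0.24385875 -1.56704645  7.64363289] 173.75501366638642 0.14121778455369796
[191.4, 193.3, 314.0, 284.8]
```

View pics/f.png

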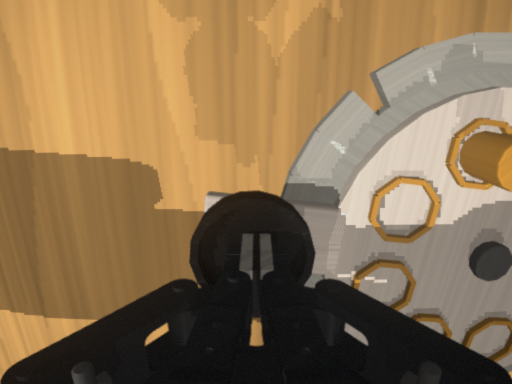

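```bash
python3 - <<'E'
from h import *
im=env.get_image("wrist")
h=onz(im,(489.5,261),.076)[:2]
def ang(u,v,z):
    p=onz(im,(u,v),z)[:2]-h;return np.hypot(*p).round(4),np.degrees(np.arctan2(p[1],p[0])).round(1)
print(h,"seat",ang(405,209.5,.071),"seat2",ang(385,288,.071),"knob",ang(252,253,.093),"seat3",ang(431,325,.071))
E
python3 -m crank '[[0,0,0,0,0,-0.003,0],[0,0,0,0,0,-0.005,0],[0,0,0,0,0,-0.006,0],[0,0,0,0,0,-0.006,0],[0,0,0,0,0,-0.006,0]]'
```

```text
[ 0.56650342 -0.00624173] seat (np.float64(0.0601), np.float64(150.5)) seat2 (np.float64(0.06), np.float64(-161.3)) knob (np.float64(0.1349), np.float64(173.1)) seat3 (np.float64(0.0527), np.float64(-116.2))
time: 8.33
eef_pos: [0.4329, 0.0072, 0.1154]
eef_rot: [179.9, -0.0, 90.0]
ft_force: [0.9, -1.2, 6.8]
opening: -0.004
gripper_force: 3.6
```

Force is still 6.8 N after a 6 mm rise, so the plunger is rising into the hole. I raise the rest slowly.

```bash
python3 -m crank '[[0,0,0,0,0,-0.002,0],[0,0,0,0,0,-0.003,0],[0,0,0,0,0,-0.004,0],[0,0,0,0,0,-0.004,0],[0,0,0,0,0,-0.004,0]]';python3 -m crank '[[0,0,0,0,0,-0.002,0],[0,0,0,0,0,-0.004,0],[0,0,0,0,0,-0.006,0],[0,0,0,0,0,-0.006,0]]';python3 -m crank '[[0,0,0,0,0,-0.01,0],[0,0,0,0,0,-0.03,0],[0,0,0,0,0,-0.06,0],[0,0,0,0,0,-0.09,0],[0,0,0,0,0,-0.10,0]]'
python3 -m crank '[[0,0,0,0,0,-0.02,0],[0,0,0,0,0.03,-0.02,0],[0,0,0,0,0.06,-0.02,0],[0,0,0,0,0.06,-0.02,0]]'
python3 - <<'E'
from h import *
for _ in range(4): im=env.get_image("wrist")
s=env.sense();print(s["time"],s["eef_pos"],s["ft_force"]);a=cv2.resize(im["pixels"],(520,390));b=[]
r=env.regions_of("wrist","knob_face")[0]["box"];print(r,onz(im,((r[0]+r[2])/2,(r[1]+r[3])/2),.1))
for n in ("scene","side"):
    i=env.get_image(n);c=proj(i,[.54,0,.08])[0].astype(int);b.append(cv2.resize(i["pixels"][c[1]-45:c[1]+45,c[0]-60:c[0]+60],(260,195),interpolation=2))
cv2.imwrite("pics/g.png",np.hstack([np.vstack(b),a]))
E
```

```text
time: 8.75
eef_pos: [0.4329, 0.0072, 0.1194]
eef_rot: [179.9, -0.0, 90.0]
ft_force: [0.4, -1.5, 7.0]
opening: 0.001
gripper_force: 3.3
time: 9.08
eef_pos: [0.4314, 0.0073, 0.1248]
eef_rot: [-180.0, 0.0, 90.0]
ft_force: [-0.5, 0.6, 1.4]
opening: -0.001
gripper_force: 0.0
time: 9.5
eef_pos: [0.4332, 0.0075, 0.2281]
eef_rot: [179.7, -0.0, 90.0]
ft_force: [0.6, -0.3, -0.0]
opening: 0.001
gripper_force: 0.0
time: 9.83
eef_pos: [0.4962, 0.0076, 0.2451]
eef_rot: [179.8, -0.0, 90.0]
ft_force: [0.7, 0.9, 0.4]
opening: -0.001
gripper_force: 0.0
10.0333 [0.49046537 0.00714501 0.24388919] [-0.27412924 -0.38467997  0.03523671]
[151.4, 150.0, 223.1, 217.5] [0.43264483 0.00771771 0.1       ]
```

View pics/g.png

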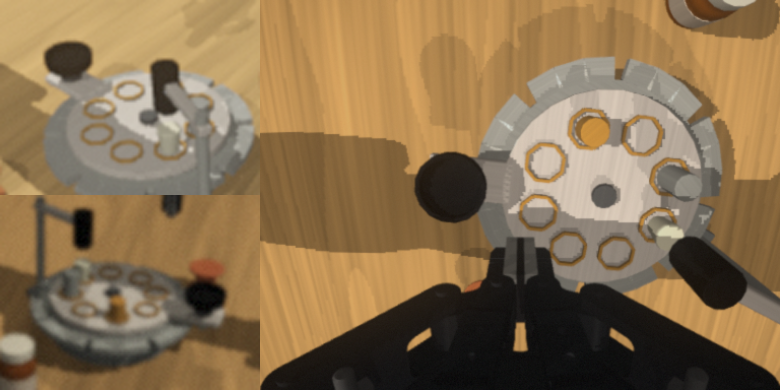

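The picture shows the table one hole on: the knob is at about (187,184), the specimens stand in their seats, and the gripper is clear. The plunger followed the fingers up to full height.

```bash
python3 -c "
from station import env
print(env.sign_off())"
```

```text
the job is handed in; nothing more can be done
None
```

The table was turned anticlockwise by one hole (45°), the plunger sprang up into that hole and locked it, and the hand was clear when I handed the job in at about 10 s. The specimens were still in their seats, and nothing around the table was touched.

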